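Show the bearing ball to the inspection camera

TASK

Free the ball tray by giving the swing clamp's bar knob a quarter turn anticlockwise, then lift the tray by its upright grip and carry it level and smoothly, so that both loose steel balls stay in their shallow pockets. Bring it over the round inspection camera that looks up from the bench, with the larger ball above the glass window and the underside of the tray about 5 cm above the glass, and finish there still holding the tray level and still; do not set it down or let go. Leave the vials and the petri dish where they are.

Things in the scene. Friction and masses are not known exactly. Their poses are not given: they have to be found in the camera images.
- tray_grip (a point): Grip point of the ball tray: in its upright black grip block, 24 (tray x) by 14 (tray y) by 58 mm tall, in the middle of the tray. 50 mm above the tray's underside, 20 mm below the block's top; plate top 42 mm lower (a foot under the block, 34 by 24 mm, rises 4 mm above it). Grip across the 14 mm, along tray y. Axes: the tray's.
- tray: The loose ball tray: aluminium plate 140 (x) by 60 (y) by 8 mm with a clear floor and two round pockets, 0.2 to 0.33 kg, balanced about its grip. Origin: centre of its underside. x along its length, at the start towards the clamp; z up when level.
- pocket_near (a point): One of the two round pockets in the tray, 32 mm across and 4 mm deep with a flat floor, 42 mm from the grip along the tray's -x (the end away from the clamp at the start). The point is on the pocket's axis, 12 mm above the tray's underside.
- pocket_far (a point): The other pocket, the same, 42 mm from the grip along the tray's +x (the end next to the clamp at the start); point 12 mm above the tray's underside.
- big_ball_center (a point): Centre of the larger steel ball, 20 mm across, 33 g, lying loose in one of the two pockets (either one). It can roll some 9 mm about in the pocket.
- small_ball_center (a point): Centre of the smaller steel ball, 14 mm across, 12 g, lying loose in the other pocket.
- nest: Fixed dark steel fixture plate, 195 by 84 by 10 mm, in which the tray starts: the tray lies on its top (10 mm above the bench) between low lips that rise 6 mm beside it with 3 mm of play. Origin: on the bench under the middle of the tray; x along the tray towards the clamp, whose upright axis stands 100 mm along x.
- clamp (a joint): Angle (rad) of the swing clamp at the nest's far end, growing anticlockwise from above. Starts at 0 to 0.2 with its steel tongue (reaching 45 mm from the axis, 14 mm wide, 2 mm above the tray) over the end of the tray. From 1.2 on it is clear of the tray; stop at 1.7. Light friction (0.06 N m); stays where it is left.
- clamp_bar (a point): Centre of the clamp's black bar knob, on the clamp's axis 60 mm above the bench: a bar 46 mm long, 14 mm thick, 24 mm high (48 to 72 mm above the bench). Axes turn with the clamp: the bar is long along x and gripped across y; the tongue, 20 to 26 mm above the bench, points along -x.
- window (a point): Centre of the top of the upward-looking inspection camera: a fixed round grey puck, 88 mm across (100 mm at its foot) and 50 mm tall, with a round glass window 50 mm across in the middle of its top. This point is the middle of the window, 50 mm above the bench.
- vial_a (a point): Centre of a small sample vial with a black cap and brown contents, 27 mm across, 50 mm tall: a bystander.
- vial_b (a point): Centre of a small empty sample vial with a black cap, 27 mm across, 50 mm tall: a bystander.
- dish (a point): Centre of a flat clear petri dish, 89 mm across, 14 mm tall: a bystander.

How it is judged:
By the outcome, as a careful person would: the job done as asked, in the order asked, and still so for the second after the job is handed in, while the arm keeps its last pose, push and grip.
It also fails if it takes over 59 s, if anything falls off the work surface, if the arm or the gripper's body presses on something with over 40 N, if the wrist force passes 120 N, or if a joint passes its speed limit or range.

ROBOT

A 6-joint arm with a two-finger parallel gripper is mounted at the origin on a cart in front of the work surface, level with it; the furniture and walls round the work are solid. World frame = base frame: x ahead of the robot, y to its left, z up, the work surface at z = 0. Lengths are in m, angles in degrees, forces in N, time in s.
With the tool pointing down it reaches from about 0.4 to 0.825 m from the base axis. Payload 7 kg.
Tool frame: the origin (TCP) lies at the very end of the fingers, on their centre line; the grasp point (between the pads) lies 19 mm behind it; z points along the fingers, y is the line along which they close (so a half turn about z gives the same grasp; the last joint's range is limited). The gripper opens to 88 mm and grips with 3 to 60 N. Pads are 19 mm wide; open, the fingers measure 130 mm over their backs; the gripper's body (78 mm by 193 mm) begins 47 mm behind the grasp point.
Start: joints at [84.288, 20.546, 0.682, 0, -70.136, -16.507], TCP at [0.255, 0.625, 0.227] pointing down, gripper open.
Joint ranges: [-176.03, 176.03], [-82.01, 121.73], [-58.28, 71.71], [-173.87, 95.51], [-174.79, -0.11], [-173.66, 173.66]. Speed limits (degrees/s): [136.94, 136.94, 172.46, 180, 180, 180].

INTERFACE

Orientations are given as [roll, pitch, yaw] about the fixed x, y, z axes, in that order (R = Rz(yaw) Ry(pitch) Rx(roll)).
In Python, from plant import get_state, capture, close_job, regions_of gives the robot as it stands.
- The arm moves only by the tool jog_arm, never from a script. Its argument "moves" is a list of rows, each a list of 3 entries, a list of its own where there are three numbers: the shift along the tool's x, y, z in cm, then the turn about the tool's z in degrees, then the finger opening in cm, from 0 to 8.76. A call has 1 to 12 rows; each row shifts and turns the commanded pose from where the row before left it, along the tool's axes as they then stand; what a row does not reach is not made up. A row lasts 1/8 s, in which the tool goes at most 62.5 mm and 10.7 degrees, less where a joint would pass 70% of its speed; a pose out of reach is approached as far as the arm can. A call is refused whole if a number of a shift passes 6.25 or a number of a turn 10.7, either way. A call with a gripper value outside its range is refused whole. The fingers move at their own pace and stop on an object; "newtons" is the grip in N (left out, the last holds). Time passes only in rows, so rows that do not move let the fingers close. It gives the time, the measured TCP pose, the force, the opening and the grip force at its end, in the units of the state.
- get_state(): the state, without advancing time (a new reading comes with each control period).
- capture(name): name is "side" or "top"; returns a dict with "pixels" (480x640x3 uint8, blue, green, red), "mtx" (3x3 intrinsics, pixels), "world_from_camera" (4x4, takes a point from camera to world coordinates). Camera axes: x right, y down, z forward; pixel columns grow to the right and rows downward; lengths in m; the calibration is good to about 2 mm. A picture is of the moment at which its call begins. There is no depth.
- close_job(): hands the job in; it is judged then, once.
Trained networks look in a picture, given as the dict that the camera call returned (one of the last four; its "shot" number tells which), for a name from the list of things; names that differ only in an ending like _2 or _b are one class to them, and where a whole thing is asked for, a point or a joint stands for the part that bears it (a point fixed in the world has none). Each returns a list of dicts, best first, with "confidence" (0 to 1); they miss things now and then, are a little off and sometimes report something else, mostly with a low value. They report only what shows in the picture. A call takes as long as a camera call.
- regions_of(picture, thing): "pixels" (480x640 bool, what is visible of it) and "pixel" ([column, row] in pixels, amid what is visible of it).
The state is a dict: "time_s": time; "joints": joint angles; "qd": joint speeds; "joint_torque": joint torques, N m; "tcp_pos": TCP position; "eef_rot": TCP orientation; "contact_force": force on the tool from outside, world axes, zero at the start; "moment": the same for the moment, N m; "gripper_width": finger opening in m; "gripper_force": force on a finger pad.
Only numpy, scipy, OpenCV 4.12 (cv2) and the standard library are available. Lean on these libraries where they do the work, as an engineer would, in place of code of your own. Each camera call takes 0.05 s, during which the arm holds its last target. There are 200 camera calls.

## Working session

There is one attempt and no reset: what is moved stays moved. The work goes in short steps, Python scripts to look and compute and a tool call to move; the robot and the scene stay as the last step left them, time stands still between calls to the robot, and variables do not carry over. Pictures are saved under pics/ and viewed, at most 10 in all, crops included, and the job is handed in when it is done.

Besides the shell and the picture viewer there is one more tool, called after "Call:" in YAML: its name, and indented under it one key for each argument. jog_arm: Moves the arm, as the interface text tells. Its arguments: {"type":"object","properties":{"moves":{"type":"array"},"newtons":{"type":"number"}},"required":["moves"]}

```bash
mkdir -p pics; cat > h.py <<'E'
import numpy as np, cv2
from plant import get_state, capture, close_job, regions_of
def onplane(p,uv,z):
    K=p["mtx"];T=np.array(p["world_from_camera"])
    d=T[:3,:3]@np.linalg.solve(np.array(K),np.array([uv[0],uv[1],1.]))
    o=T[:3,3]; return o+d*(z-o[2])/d[2]
def proj(p,P):
    T=np.linalg.inv(np.array(p["world_from_camera"]));c=T[:3,:3]@np.array(P)+T[:3,3]
    u=np.array(p["mtx"])@c; return u[:2]/u[2]
E
python3 - <<'E'
from h import *
s=get_state();print({k:np.round(v,4) for k,v in s.items()})
zs=dict(tray_grip=.068,tray=.018,clamp_bar=.072,nest=.01,window=.05,big_ball_center=.024,small_ball_center=.021,vial_a=.05,dish=.014,pocket_near=.02)
for n in("top","side"):
    p=capture(n);cv2.imwrite(f"pics/{n}0.png",p["pixels"]);print(n,np.round(np.array(p["world_from_camera"])[:3],3).tolist())
    for t,z in zs.items():
        for r in regions_of(p,t)[:3]:
            m=r["pixels"].astype(np.uint8);rect=cv2.minAreaRect(cv2.findNonZero(m)) if m.any() else None
            print(n,t,round(r["confidence"],2),np.round(r["pixel"],1),m.sum(),np.round(onplane(p,r["pixel"],z),3),np.round(np.hstack([rect[0],rect[1],rect[2]]),1))
E
```

```text
{'time_s': np.float64(0.0), 'joints': array([ 8.42873e+01,  2.05902e+01,  6.32500e-01, -1.99000e-02,
       -7.01362e+01, -1.65068e+01]), 'qd': array([-0.0442,  0.0034, -0.0085, -0.081 , -0.0131, -0.1104]), 'joint_torque': array([-4.00000e-04, -5.82732e+01,  2.93040e+01,  6.99710e+00,
        6.80000e-03, -2.00000e-04]), 'tcp_pos': array([0.2551, 0.6244, 0.2256]), 'eef_rot': array([ 1.799047e+02, -8.700000e-03, -2.222630e+01]), 'contact_force': array([ 0.5321, -0.6326,  0.3794]), 'moment': array([ 0.0159, -0.0002, -0.0141]), 'gripper_force': np.float64(0.0), 'gripper_width': np.float64(0.0876)}
top [[-0.014, -0.99, 0.14, 0.418], [-1.0, 0.017, 0.024, -0.288], [-0.026, -0.14, -0.99, 0.933]]
top tray_grip 0.66 [371.6 280.2] 2403 [ 0.462 -0.36   0.068] [371.4 280.9  76.8  34.3  82.1]
top clamp_bar 0.74 [365.8 227.3] 355 [ 0.555 -0.352  0.072] [365.6 230.3  40.3  11.3  73.3]
top nest 0.95 [365.9 245.7] 2245 [ 0.53  -0.356  0.01 ] [368.8 267.5 114.   45.5  81.6]
top nest 0.56 [367.4 256.2] 30 [ 0.51  -0.358  0.01 ] [368.5 257.5   5.    5.   90. ]
top window 0.59 [270.8 243.9] 2170 [ 0.531 
[... 990 characters left out ...]
1] 2920 [ 0.529 -0.383  0.01 ] [284.9 288.3  55.8 131.6  84.6]
side nest 0.21 [240.  231.3] 1214 [ 0.39  -0.186  0.01 ] [240.5 231.5  31.   47.   90. ]
side window 0.67 [321.5 223.3] 2051 [ 0.544 -0.223  0.05 ] [320.5 222.5  47.   51.   90. ]
side big_ball_center 0.42 [245.1 291.1] 125 [ 0.425 -0.374  0.024] [244.8 289.8  12.   11.3  45. ]
side vial_a 0.73 [399.2 245.9] 386 [ 0.673 -0.294  0.05 ] [399.5 246.   28.   15.   90. ]
side vial_a 0.7 [396.8 278.4] 454 [ 0.66  -0.378  0.05 ] [399. 277.  30.  16.  90.]
side dish 0.57 [241.  230.4] 1209 [ 0.393 -0.189  0.014] [240.5 231.5  31.   47.   90. ]
side pocket_near 0.82 [266.4 289.8] 2286 [ 0.457 -0.367  0.02 ] [270.3 281.4  48.2  90.6  85. ]
```

```bash
python3 - <<'E'
from h import *
a=cv2.imread("pics/top0.png")[150:350,220:420];b=cv2.imread("pics/side0.png")[190:340,210:430]
cv2.imwrite("pics/ct.png",cv2.resize(a,None,fx=3,fy=3,interpolation=2));cv2.imwrite("pics/cs.png",cv2.resize(b,None,fx=3.6,fy=3.6,interpolation=2))
E
```

```text
(no output)
```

View pics/ct.png

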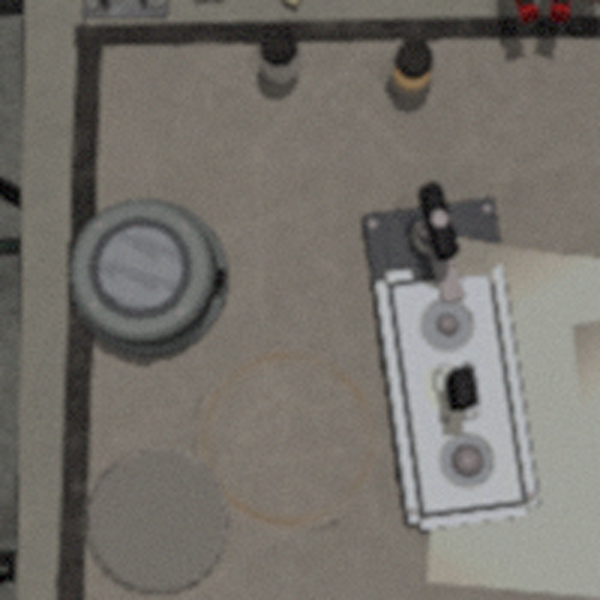

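View pics/cs.png

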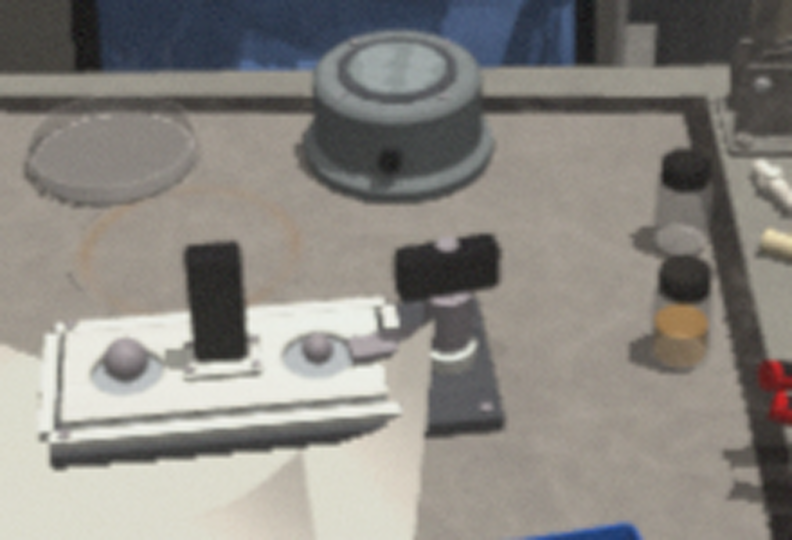

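```bash
python3 - <<'E'
from h import *
t=capture("top");s=capture("side")
ct=lambda u,v:(u/3+220-.33,v/3+150-.33); cs=lambda u,v:(u/3.6+210-.36,v/3.6+190-.36)
P=lambda p,uv,z:np.round(onplane(p,uv,z)[:2],4)
print("near",P(t,ct(467,460),.017),P(s,cs(127,367),.017),"far",P(t,ct(447,323),.017),P(s,cs(317,355),.017))
a=P(t,ct(467,460),.017);b=P(t,ct(447,323),.017);d=b-a;print("yaw top",np.degrees(np.arctan2(d[1],d[0])),np.linalg.norm(d),"mid",(a+b)/2)
a=P(s,cs(127,367),.017);b=P(s,cs(317,355),.017);d=b-a;print("yaw side",np.degrees(np.arctan2(d[1],d[0])),np.linalg.norm(d),"mid",(a+b)/2)
print("corners",[P(t,ct(*c),.018) for c in((391,283),(498,278),(525,510),(420,517))])
a=P(t,ct(427,187),.072);b=P(t,ct(449,254),.072);print("bar top ends",a,b)
print("bar top side", P(s,cs(447,244),.072),[P(s,cs(*c),.072) for c in((398,249),(496,238))])
print("grip top",P(s,cs(213,246),.088),P(t,ct(460,377),.088))
for n,p in(("t",t),("s",s)):
  for r in regions_of(p,"window")[:1]:
    m=r["pixels"].astype(np.uint8);print("puck bbox",cv2.boundingRect(m))
print("window",P(t,ct(141,267),.05),P(s,cs(398,70),.05))
import itertools
for nm,p,f,e in(("t",t,ct,((90,267),(187,267),(141,220),(141,314))),("s",s,cs,((341,70),(456,70),(398,40),(398,101)))): print(nm,[P(p,f(*c),.05) for c in e])
E
```

```text
near [ 0.4231 -0.3698] [ 0.4231 -0.3674] far [ 0.5073 -0.36  ] [ 0.5066 -0.3605]
yaw top 6.638760067426054 0.08476839033507715 mid [ 0.4652 -0.3649]
yaw side 4.723888455298087 0.0837846047910952 mid [ 0.46485 -0.36395]
corners [array([ 0.5327, -0.3259]), array([ 0.5347, -0.3923]), array([ 0.3926, -0.4039]), array([ 0.3892, -0.3403])]
bar top ends [ 0.5826 -0.3462] [ 0.5424 -0.358 ]
bar top side [ 0.5645 -0.353 ] [array([ 0.5435, -0.3561]), array([ 0.5856, -0.3491])]
grip top [ 0.4671 -0.3738] [ 0.4694 -0.3609]
puck bbox (243, 216, 53, 53)
puck bbox (227, 257, 91, 52)
window [ 0.5409 -0.1743] [ 0.5415 -0.1753]
t [array([ 0.5415, -0.1434]), array([ 0.5405, -0.2021]), array([ 0.5697, -0.1743]), array([ 0.5124, -0.1743])]
s [array([ 0.5123, -0.1745]), array([ 0.5713, -0.176 ]), array([ 0.5413, -0.1453]), array([ 0.5418, -0.2047])]
```

View pics/top0.png

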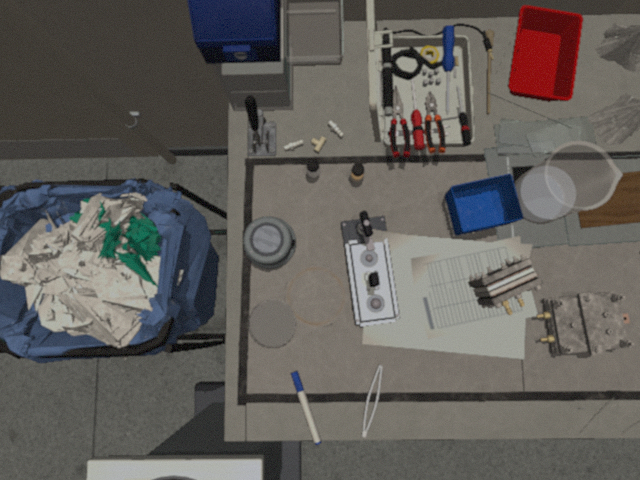

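Call:
jog_arm:
  moves:
    - [[2.73,3.28,0],0,8.76]
    - [[2.73,3.28,0],0,8.76]
    - [[2.73,3.28,0],0,8.76]
    - [[2.73,3.28,0],0,8.76]
    - [[2.73,3.28,0],0,8.76]
    - [[2.73,3.28,0],0,8.76]
    - [[2.73,3.28,0],0,8.76]
    - [[2.73,3.28,0],0,8.76]
    - [[2.73,3.28,0],0,8.76]
    - [[2.73,3.28,0],0,8.76]
    - [[2.73,3.28,0],0,8.76]
    - [[2.73,3.28,0],0,8.76]

```text
time_s: 2.8
tcp_pos: [0.41, 0.1353, 0.2269]
eef_rot: [-179.9, -0.0, -22.2]
contact_force: [0.7, 0.2, -0.8]
gripper_width: 0.0874
gripper_force: 0.0
```

Call:
jog_arm:
  moves:
    - [[2.73,3.28,0],0,8.76]
    - [[2.73,3.28,0],0,8.76]
    - [[2.73,3.28,0],0,8.76]
    - [[2.73,3.28,0],0,8.76]
    - [[2.73,3.28,0],0,8.76]
    - [[2.73,3.28,0],0,8.76]
    - [[2.73,3.28,0],0,8.76]
    - [[2.73,3.28,0],0,8.76]
    - [[2.73,3.28,0],0,8.76]
    - [[2.73,3.28,0],0,8.76]
    - [[2.73,3.28,0],0,8.76]
    - [[2.73,3.28,0],0,8.76]

```text
time_s: 4.3
tcp_pos: [0.5645, -0.3531, 0.2266]
eef_rot: [180.0, -0.0, -22.2]
contact_force: [0.2, 0.4, 0.1]
gripper_width: 0.0878
gripper_force: 0.0
```

Call:
jog_arm:
  moves:
    - [[0,0,0],10.4,7]
    - [[0,0,0],10.4,6]
    - [[0,0,0],10.4,6]
    - [[0,0,0],10.4,6]
    - [[0,0,0],10.4,6]
    - [[0,0,0],10.4,6]
    - [[0,0,0],10.4,6]
    - [[0,0,0],10.4,6]
    - [[0,0,0],10.4,6]
    - [[0,0,0],10.4,6]
    - [[0,0,0],10.4,6]
    - [[0,0,0],10.4,6]

```text
time_s: 5.8
tcp_pos: [0.5641, -0.3517, 0.2266]
eef_rot: [-180.0, 0.0, -147.4]
contact_force: [0.2, -0.4, 0.1]
gripper_width: 0.06
gripper_force: 0.0
```

Call:
jog_arm:
  moves:
    - [[0,0,0],10.4,6]
    - [[0,0,0],8.6,6]
    - [[0,0,0],0,6]
    - [[0,0,0],0,6]

```text
time_s: 6.3
tcp_pos: [0.5641, -0.3517, 0.2266]
eef_rot: [-180.0, -0.0, -165.8]
contact_force: [-0.2, -0.1, 0.1]
gripper_width: 0.06
gripper_force: 0.0
```

Call:
jog_arm:
  moves:
    - [[0,0,3],0,6]
    - [[0,0,4],0,6]
    - [[0,0,4],0,6]
    - [[0,0,3],0,6]
    - [[0,0,2],0,6]
    - [[0,0,1.5],0,6]
    - [[0,0,1],0,6]
    - [[0,0,0],0,4]
    - [[0,0,0],0,2.5]
    - [[0,0,0],0,1]
    - [[0,0,0],0,1]
    - [[0,0,0],0,1]
  newtons: 12

```text
time_s: 7.8
tcp_pos: [0.5649, -0.3533, 0.0422]
eef_rot: [-179.8, 0.1, -166.0]
contact_force: [1.3, -7.1, -2.3]
gripper_width: 0.0207
gripper_force: 12.0
```

Call:
jog_arm:
  moves:
    - [[0,0,0],0,1]
    - [[0,0,0],0,1]
    - [[0,0,0],0,1]
    - [[0,0,0],0,1]

```text
time_s: 8.3
tcp_pos: [0.5649, -0.3533, 0.0423]
eef_rot: [-179.9, 0.1, -166.0]
contact_force: [1.0, -8.0, -0.4]
gripper_width: 0.0212
gripper_force: 12.0
```

```bash
python3 - <<'E'
from h import *
s=get_state();print({k:np.round(s[k],4) for k in("contact_force","moment","gripper_width","tcp_pos")})
a=capture("top")["pixels"][190:290,310:410];b=capture("side")["pixels"][220:320,260:400]
cv2.imwrite("pics/g1.png",np.hstack([cv2.resize(a,(330,330)),cv2.resize(b,(462,330))]))
E
```

```text
{'contact_force': array([ 0.9622, -7.9618, -0.3697]), 'moment': array([-2.5941, -0.4643, -0.0419]), 'gripper_width': np.float64(0.0212), 'tcp_pos': array([ 0.5649, -0.3533,  0.0423])}
```

View pics/g1.png

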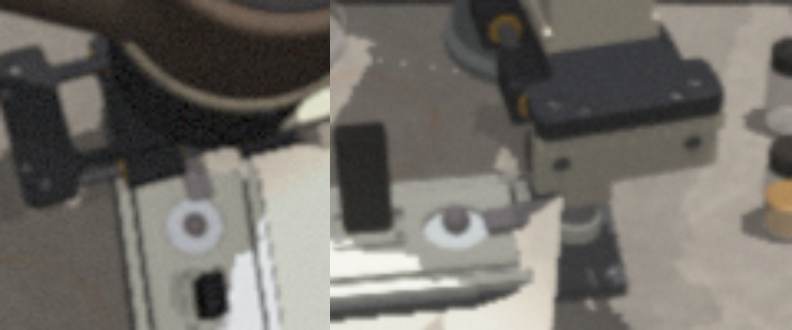

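Call:
jog_arm:
  moves:
    - [[0,-0.15,0],0,1]
    - [[0,-0.15,0],0,1]
    - [[0,0,0],0,1]
    - [[0,0,0],0,1]

```text
time_s: 8.9
tcp_pos: [0.5649, -0.3536, 0.0421]
eef_rot: [180.0, 0.0, -166.0]
contact_force: [-0.8, 5.0, 6.3]
gripper_width: 0.0215
gripper_force: 12.0
```

Call:
jog_arm:
  moves:
    - [[0,0.1,0],0,4]
    - [[0,0,0],0,4]
    - [[0,0,0],0,4]
    - [[0,0,-0.5],0,4]
    - [[0,0,-0.5],0,4]
    - [[0,0,0],0,2]
    - [[0,0,0],0,1]
    - [[0,0,0],0,1]
    - [[0,0,0],0,1]
    - [[0,0,0],0,1]

```text
time_s: 10.15
tcp_pos: [0.5645, -0.3536, 0.0514]
eef_rot: [180.0, -0.0, -166.0]
contact_force: [-0.2, -0.9, -0.5]
gripper_width: 0.0139
gripper_force: 12.0
```

Call:
jog_arm:
  moves:
    - [[0,0,0],-5,1]
    - [[0,0,0],-7,1]
    - [[0,0,0],-7,1]
    - [[0,0,0],-7,1]
    - [[0,0,0],-7,1]
    - [[0,0,0],-7,1]
    - [[0,0,0],-7,1]
    - [[0,0,0],-7,1]
    - [[0,0,0],-7,1]
    - [[0,0,0],-7,1]
    - [[0,0,0],-7,1]
    - [[0,0,0],-7,1]
  newtons: 20

```text
time_s: 11.65
tcp_pos: [0.5654, -0.3542, 0.0514]
eef_rot: [-179.9, -0.1, -83.8]
contact_force: [2.6, -3.3, -3.3]
gripper_width: 0.0141
gripper_force: 20.0
```

Call:
jog_arm:
  moves:
    - [[0,0,0],0,1]
    - [[0,0,0],0,3]
    - [[0,0,0],0,3.5]
    - [[0,0,0],0,3.5]
    - [[0,0,-1],0,3.5]
    - [[0,0,-2],0,3.5]
    - [[0,0,-3],0,3.5]
    - [[0,0,-3],0,3.5]
    - [[0,0,0],0,3.5]

```text
time_s: 12.78
tcp_pos: [0.5663, -0.3543, 0.1456]
eef_rot: [-179.7, -0.2, -84.0]
contact_force: [0.5, 0.1, -0.5]
gripper_width: 0.0348
gripper_force: 0.0
```

Call:
jog_arm:
  moves:
    - [[0,1,0],0,5]
    - [[0,2,0],0,6]
    - [[0,3,0],0,6]
    - [[0,3,0],0,6]
    - [[0,1.1,0],0,6]
    - [[0,0,0],8,6]
    - [[0,0,0],10,6]
    - [[0,0,0],10,6]
    - [[0,0,0],10,6]
    - [[0,0,0],10,6]
    - [[0,0,0],10,6]
    - [[0,0,0],10,6]

```text
time_s: 14.28
tcp_pos: [0.4636, -0.3641, 0.1411]
eef_rot: [180.0, -0.0, -152.4]
contact_force: [0.1, -0.0, -0.8]
gripper_width: 0.0597
gripper_force: 0.0
```

Call:
jog_arm:
  moves:
    - [[0,0,0],10,6]
    - [[0,0,0],10,6]
    - [[0,0,0],2,6]
    - [[0,0,0],0,6]
    - [[0,0,0],0,6]

```text
time_s: 14.9
tcp_pos: [0.4641, -0.3642, 0.1415]
eef_rot: [180.0, -0.0, -173.9]
contact_force: [0.3, -0.3, -0.4]
gripper_width: 0.0599
gripper_force: 0.0
```

```bash
python3 - <<'E'
from h import *
s=get_state();print({k:np.round(s[k],4) for k in("contact_force","moment","eef_rot","tcp_pos","joints")})
A=capture("top");B=capture("side")
for p in (B,):
  for q in ((.466,-.3635,.08),(.466,-.3635,.022),(.424,-.368,.018),(.5645,-.3536,.072)):
    print(np.round(proj(p,q),1)); cv2.circle(p["pixels"],tuple(int(round(v)) for v in proj(p,q)),1,(0,0,255),-1)
a=A["pixels"][190:320,310:410];b=B["pixels"][220:320,215:395]
cv2.imwrite("pics/g2.png",np.hstack([cv2.resize(a,(230,300)),cv2.resize(b,(540,300),interpolation=2)]))
E
```

```text
{'contact_force': array([ 0.3364, -0.3074, -0.4145]), 'moment': array([ 0.0815, -0.1806, -0.0605]), 'eef_rot': array([ 1.799999e+02, -2.200000e-03, -1.738928e+02]), 'tcp_pos': array([ 0.4641, -0.3642,  0.1415]), 'joints': array([-1.91460e+01,  1.65433e+01, -1.69657e+01,  1.10000e-03,
       -5.64930e+01, -6.47474e+01])}
[269.1 258.1]
[271.9 287.3]
[245.4 291.4]
[333.8 257.7]
```

View pics/g2.png

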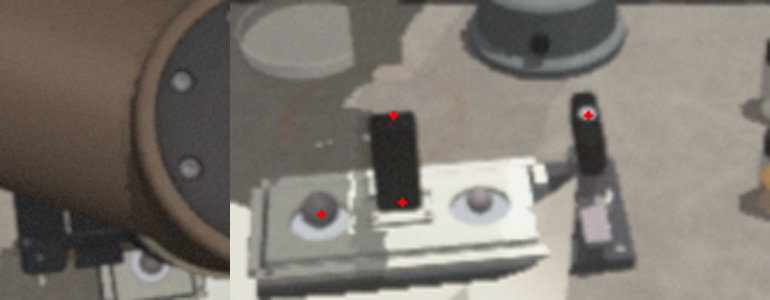

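Call:
jog_arm:
  moves:
    - [[0,0,2],0,6]
    - [[0,0,2.5],0,6]
    - [[0,0,2.5],0,6]
    - [[0,0,1.5],0,6]
    - [[0,0,1],0,6]
    - [[0,0,0.5],0,6]
    - [[0,0,0],0,4]
    - [[0,0,0],0,3]
    - [[0,0,0],0,2.4]
    - [[0,0,0],0,2]
    - [[0,0,0],0,1.7]
    - [[0,0,0],0,1.5]
  newtons: 10

```text
time_s: 16.5
tcp_pos: [0.4642, -0.3642, 0.0416]
eef_rot: [-180.0, 0.0, -174.0]
contact_force: [0.1, -2.1, -1.0]
gripper_width: 0.0159
gripper_force: 0.6
```

Call:
jog_arm:
  moves:
    - [[0,0,0],0,1]
    - [[0,0,0],0,1]
    - [[0,0,0],0,1]

```text
time_s: 16.88
tcp_pos: [0.4642, -0.3643, 0.0416]
eef_rot: [-180.0, 0.0, -174.0]
contact_force: [0.1, -2.2, 1.1]
gripper_width: 0.0141
gripper_force: 10.0
```

Call:
jog_arm:
  moves:
    - [[0,0,0],0,1]
    - [[0,0,0],0,1]
    - [[0,0,0],0,1]
  newtons: 35

```text
time_s: 17.25
tcp_pos: [0.4642, -0.3642, 0.0416]
eef_rot: [-180.0, 0.0, -174.0]
contact_force: [-0.6, -3.3, 0.3]
gripper_width: 0.0139
gripper_force: 35.0
```

Call:
jog_arm:
  moves:
    - [[0,0,-0.1],0,1]
    - [[0,0,-0.2],0,1]
    - [[0,0,-0.3],0,1]
    - [[0,0,-0.4],0,1]
    - [[0,0,-0.5],0,1]
    - [[0,0,-0.6],0,1]
    - [[0,0,-0.7],0,1]
    - [[0,0,-0.8],0,1]
    - [[0,0,-0.8],0,1]
    - [[0,0,-0.8],0,1]
    - [[0,0,-0.8],0,1]
    - [[0,0,-0.7],0,1]

```text
time_s: 18.75
tcp_pos: [0.4642, -0.3641, 0.1092]
eef_rot: [-180.0, 0.0, -174.0]
contact_force: [-0.4, -0.3, -2.7]
gripper_width: 0.0137
gripper_force: 35.0
```

Call:
jog_arm:
  moves:
    - [[0,0,-0.6],0,1]
    - [[0,0,-0.5],0,1]
    - [[0,0,-0.4],0,1]
    - [[0,0,-0.3],0,1]
    - [[0,0,-0.2],0,1]
    - [[0,0,-0.1],0,1]
    - [[0,0,0],0,1]
    - [[0,0,0],0,1]

```text
time_s: 19.75
tcp_pos: [0.4641, -0.3641, 0.1294]
eef_rot: [180.0, -0.0, -174.0]
contact_force: [-0.3, 0.1, -2.6]
gripper_width: 0.0137
gripper_force: 35.0
```

```bash
python3 - <<'E'
from h import *
s=get_state();print({k:np.round(s[k],4) for k in("contact_force","eef_rot","tcp_pos","gripper_width")})
B=capture("side");A=capture("top")
for n,p in(("s",B),("t",A)):
  for t in("big_ball_center","small_ball_center"):
    for r in regions_of(p,t)[:2]: print(n,t,r["confidence"],r["pixel"],onplane(p,r["pixel"],s["tcp_pos"][2]+.019-.05+.014).round(4))
cv2.imwrite("pics/g3.png",cv2.resize(B["pixels"][150:330,190:430],(800,600),interpolation=2))
E
```

```text
{'contact_force': array([-0.3121,  0.0612, -2.5541]), 'eef_rot': array([ 1.799915e+02, -1.150000e-02, -1.740226e+02]), 'tcp_pos': array([ 0.4641, -0.3641,  0.1294]), 'gripper_width': np.float64(0.0137)}
s big_ball_center 0.67 [237.1, 243.3] [ 0.4215 -0.3693  0.1124]
t big_ball_center 0.48 [375.7, 307.0] [ 0.416  -0.3617  0.1124]
t big_ball_center 0.43 [376.4, 311.2] [ 0.4092 -0.3627  0.1124]
t small_ball_center 0.74 [378.0, 307.6] [ 0.415  -0.3654  0.1124]
```

View pics/g3.png

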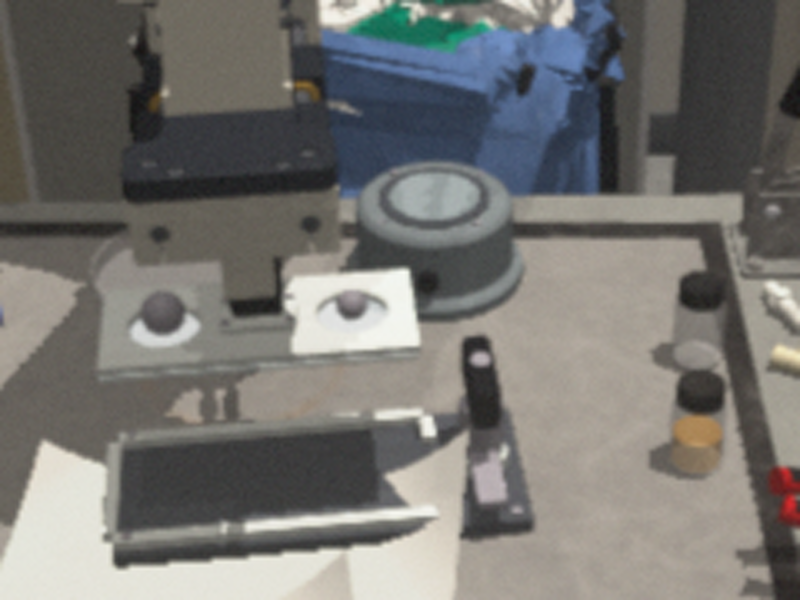

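Call:
jog_arm:
  moves:
    - [[-0.06,0.08,0],0,1]
    - [[-0.12,0.16,-0.02],0,1]
    - [[-0.18,0.24,-0.02],0,1]
    - [[-0.24,0.32,-0.02],0,1]
    - [[-0.3,0.4,-0.02],0,1]
    - [[-0.36,0.48,-0.02],0,1]
    - [[-0.42,0.56,-0.02],0,1]
    - [[-0.48,0.64,-0.02],0,1]
    - [[-0.54,0.72,-0.02],0,1]
    - [[-0.6,0.8,-0.02],0,1]
    - [[-0.66,0.88,-0.02],0,1]
    - [[-0.72,0.96,0],0,1]

```text
time_s: 21.55
tcp_pos: [0.5047, -0.2965, 0.1316]
eef_rot: [-180.0, 0.0, -174.0]
contact_force: [-0.0, -0.6, -3.4]
gripper_width: 0.014
gripper_force: 35.0
```

Call:
jog_arm:
  moves:
    - [[-0.72,0.96,0],0,1]
    - [[-0.72,0.96,0],0,1]
    - [[-0.72,0.96,0],0,1]
    - [[-0.72,0.96,0],0,1]
    - [[-0.72,0.96,0],0,1]
    - [[-0.72,0.96,0],0,1]
    - [[-0.72,0.96,0],0,1]
    - [[-0.66,0.88,0],0,1]
    - [[-0.6,0.8,0],0,1]
    - [[-0.54,0.72,0],0,1]
    - [[-0.48,0.64,0],0,1]
    - [[-0.42,0.56,0],0,1]

```text
time_s: 23.05
tcp_pos: [0.5707, -0.1861, 0.1316]
eef_rot: [-180.0, -0.0, -174.0]
contact_force: [0.5, 0.3, -3.8]
gripper_width: 0.0137
gripper_force: 35.0
```

Call:
jog_arm:
  moves:
    - [[-0.36,0.48,0],0,1]
    - [[-0.3,0.4,0],0,1]
    - [[-0.24,0.32,0],0,1]
    - [[-0.18,0.24,0],0,1]
    - [[-0.12,0.16,0],0,1]
    - [[-0.06,0.08,0],0,1]
    - [[0,0,0],0,1]
    - [[0,0,0],0,1]
    - [[0,0,0],0,1]

```text
time_s: 24.18
tcp_pos: [0.5812, -0.1685, 0.1316]
eef_rot: [-180.0, -0.0, -174.0]
contact_force: [0.2, -0.2, -3.8]
gripper_width: 0.014
gripper_force: 35.0
```

```bash
python3 - <<'E'
from h import *
s=get_state();print({k:np.round(s[k],4) for k in("contact_force","eef_rot","tcp_pos","gripper_width")})
B=capture("side");A=capture("top")
z=s["tcp_pos"][2]-.031
for n,p in(("s",B),("t",A)):
  for t in("big_ball_center","small_ball_center"):
    for r in regions_of(p,t)[:2]: print(n,t,r["confidence"],r["pixel"],onplane(p,r["pixel"],z+.014).round(4))
cv2.imwrite("pics/g4.png",np.hstack([cv2.resize(B["pixels"][150:290,230:390],(400,350),interpolation=2),cv2.resize(A["pixels"][170:310,230:390],(400,350),interpolation=2)]))
E
```

```text
{'contact_force': array([ 0.2347, -0.2398, -3.8316]), 'eef_rot': array([-1.799982e+02, -1.300000e-03, -1.740259e+02]), 'tcp_pos': array([ 0.5812, -0.1685,  0.1316]), 'gripper_width': np.float64(0.014)}
s big_ball_center 0.64 [320.7, 179.9] [ 0.5438 -0.1818  0.1146]
s small_ball_center 0.36 [366.2, 175.9] [ 0.6248 -0.1694  0.1146]
t big_ball_center 0.4 [258.5, 232.2] [ 0.5431 -0.1688  0.1146]
```

View pics/g4.png

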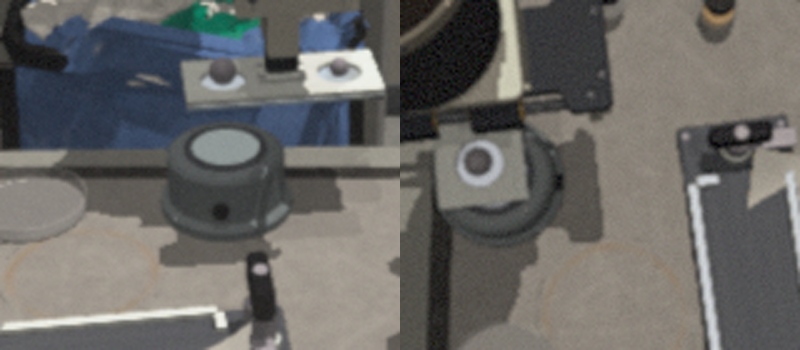

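Call:
jog_arm:
  moves:
    - [[0,0,0],0,1]
    - [[0,0,0],0,1]
    - [[0,0,0],0,1]
    - [[0,0,0],0,1]
    - [[0,0,0],0,1]
    - [[0,0,0],0,1]

```text
time_s: 25.22
tcp_pos: [0.5812, -0.1685, 0.1316]
eef_rot: [180.0, 0.0, -174.0]
contact_force: [-0.2, -0.2, -3.1]
gripper_width: 0.0137
gripper_force: 35.0
```

```bash
python3 -c "
from h import *
print(close_job())"
```

```text
the job is handed in; nothing more can be done
None
```

Job handed in at about 25 s: the clamp is open, and the arm is holding the tray level and still, its underside about 5 cm above the glass, with both balls in their pockets and the larger one within a few mm of the window's centre.

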